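Turn the test block in the indexing fixture and lock the jaw one hole on

ROBOT

A 6-joint arm with a two-finger parallel gripper is mounted at the origin on a cart in front of the work surface, level with it; the furniture and walls round the work are solid. World frame = base frame: x ahead of the robot, y to its left, z up, the work surface at z = 0. Lengths are in m, angles in rad, forces in N, time in s.
With the tool pointing down it reaches from about 0.25 to 0.775 m from the base axis. Payload 4 kg.
Tool frame: the origin (TCP) lies midway between the tips of the shut fingers; the grasp point (between the pads) lies 19 mm behind it; x points along the fingers, y is the direction in which the jaws open and shut, and the axes are right-handed (so a half turn about x gives the same grasp; the last joint's range is limited). The gripper opens to 85 mm and grips with 20 to 120 N. Pads are 22 mm wide; open, the fingers measure 114 mm over their backs; the gripper's body (76 mm by 85 mm) begins 54 mm behind the grasp point. The pads swing forward as they close: fully open they stand 13 mm farther back than shut.
Start: joints at [1.02, 0.087, 1.371, -0, 1.684, -0.103], TCP at [0.238, 0.496, 0.231] pointing down, gripper open.
Joint ranges: [-3.1, 3.1], [-0.76, 2.03], [0.27, 2.55], [-1.08, 4.22], [0.17, 2.65], [-2.57, 2.57]. Speed limits (rad/s): [2.79, 2.79, 3.14, 3.14, 3.14, 3.14].

INTERFACE

Orientations are given as a unit quaternion [w, x, y, z].
In Python, from cell import monitor, read_camera, calibration, order gives the robot as it stands.
- The arm moves only by the shell command python3 -m pendant 'ROWS' [FORCE]. ROWS is JSON, a list of rows, each an object of numbers: "wx", "wy", "wz": the turn, a rotation vector about the world's x, y, z in rad; "dx", "dy", "dz": the shift along the world's x, y, z in m; "hand": the finger opening in m, from 0 to 0.0854. A call has 1 to 20 rows; each row is the pose to reach, as a shift and turn from the pose measured when the call began; what a row does not reach only later rows make up. A row lasts 1/12 s, in which the tool goes at most 41.7 mm and 7.16 degrees, less where a joint would pass 70% of its speed; a pose out of reach is approached as far as the arm can. A call with a gripper value outside its range is refused whole. The fingers move at their own pace and stop on an object; FORCE is the grip in N (left out, the last holds). Time passes only in rows, so rows that repeat a pose let the fingers close. It gives the time, the measured TCP pose, the force and the opening at its end, in the units of the state.
- monitor.sense(): the state, without advancing time (a new reading comes with each control period).
- read_camera(name): name is "scene" or "top" or "wrist"; returns (picture, depth): 400x640x3 uint8, blue, green, red; 400x640 float32, m along the optical axis (not along the pixel's ray), 0 where there is no reading.
- calibration(name): a dict with "fx", "fy", "cx", "cy" (pixels), "camera_from_world" (4x4, takes a point from world to camera coordinates); the wrist camera has in their place "tool_from_camera" (4x4, takes a point from camera to tool coordinates, whose origin is the TCP and whose axes are the tool frame's). Camera axes: x right, y down, z forward; pixel columns grow to the right and rows downward; lengths in m; the calibration is good to about 2 mm. A picture is of the moment at which its call begins: read the wrist's pose just before it. calibration takes no time and is no camera call.
- order.hand_in(): hands the job in, once; it reports no verdict.
The state is a dict: "clock": time; "qpos": joint angles; "qvel": joint speeds; "joint_efforts": joint torques, N m; "position": TCP position; "eef_rot": TCP orientation; "ft_force": force on the tool from outside, world axes, zero at the start; "torque": the same for the moment, N m; "opening": finger opening in m.
Only numpy, scipy, OpenCV 4.12 (cv2) and the standard library are available. Lean on these libraries where they do the work, as an engineer would, in place of code of your own. Each camera call takes 0.05 s, during which the arm holds its last target.

TASK

Turn the aluminium block so that its blue end lies flat against the fixture's long guide bar and its side is up against (or within a few millimetres of) the small steel side stop. Then pull up the red plunger knob, slide the yellow jaw one hole along towards the block and get the pin fully home in that hole; the program finishes with the robot still holding the knob, pin home. Leave the other things on the bench alone.

Things in the scene. Friction and masses are not known exactly. Their poses are not given: they have to be found in the camera images.
- fixture: Fixed dark steel plate 180 (x) x 270 (y) x 8 mm (mm in its frame; origin: underside centre, z up; it may be turned in the room). Along y on it lies an aluminium guide bar: front face x = 45, back x = 75, top z = 40, with four 13 mm pin holes in the top at y = -87.5, -47.5, -7.5, 32.5. A yellow jaw straddles the bar: saddle 42 x 50, top z = 52.5; its plate reaches forward to x = 1, z 16 to 44.
- seat (a point): On the fixture, axes as the fixture's: where the block's centre comes to be, at x = 5, y = 40, z = 33 mm in the fixture's frame, when the blue end lies on the bar (40 mm along +x from here) and its side on the side stop (20 mm along +y from here).
- side_stop (a point): Centre of the top edge of the small bent steel side stop's face, which looks to the fixture's -y: x = 31, y = 60, z = 24 mm in the fixture's frame. The stop reaches from x = 16 to 46 mm and is 6 mm thick and 16 mm high above the plate, low enough for fingers to pass over it while they hold the block.
- block_center (a point): Centre of the loose aluminium test block, 80 x 40 x 50 mm (x, y, z), 0.2 to 0.42 kg, standing on the plate; x runs along its 80 mm length to the blue end, z up. It starts in front of the bar with its blue end roughly towards the fixture's +y: about a quarter turn clockwise seen from above is needed. Fingers can take it across its 40 mm width.
- blue_end (a point): Centre of the block's blue end face (40 x 50 mm), 40 mm along x from the block's centre.
- knob (a point): Grip point on the axis of the upright red plunger knob, 24 mm across and 28 mm tall: 12 mm below its top, 16 mm above its underside. Below it is a steel boss 20 mm across. With the pin home it is 80 mm above the fixture's underside, 28 mm above the saddle. It rides on the jaw: x = 60, y = -47.5 mm + jaw value in the fixture's frame.
- jaw (a joint): Slide of the yellow jaw along the guide bar, m: 0 in the start hole, grows along the fixture's +y towards block and side stop; the next hole is 0.040. Its clamping face is at y = -0.0225 + this value in the fixture's frame, so in the next hole it leaves the block 2.5 mm of play to the stop. Friction 1.5 N; it can push the block along.
- plunger (a joint): Lift of the spring plunger, m: 0 with the 10 mm thick pin home in a hole, up to 0.018. The pin sits 10 mm deep, so lift it more than 10 mm before the jaw slides; let down between holes it rests on the bar at 0.010. The spring pulls it down with 3.6 N, growing to 5.8 N at full lift.
- petri_dish: Bystander, to be left alone: clear round dish with a lid, 62 mm across, 14 mm high; origin at the centre of its underside.
- pegs_1: Bystander, to be left alone: pink clothes peg, 15 x 72 x 12 mm; origin at the centre of its underside.
- vial_b: Bystander, to be left alone: white vial with a red cap, 22 mm across, 50 mm high; origin at the centre of its underside.
- brass_weight: Bystander, to be left alone: brass weight with a knob, 22 mm across, 42 mm high; origin at the centre of its underside.
There are look-alikes about, which are no part of the job. What is shaped like the part that bears block_center but pink or turquoise is not meant.

How it is judged:
On the way, in this order (a step that is already met when the one before it is completed fails the run):
1. the block stands turned, its blue end on the guide bar and its side near the side stop, not touched by the fingers (x of blue_end in the frame of fixture above 0.0415 m and angle between the x axis of block_center and the x axis of fixture, either way round below 0.09 rad and z of block_center in the frame of fixture below 0.036 m and angle between block_center's own z axis and vertical below 0.06 rad and y of block_center in the frame of fixture between 0.03 and 0.043 m and contact force between the fingers and block below 0.2 N), for 0.2 s.
2. the plunger is pulled up by the fingers (value of joint plunger above 0.009 m and contact force between the fingers and plunger above 1 N), for 0.1 s.
At the end, for the whole second after the job is handed in: Jaw in the next hole (0.040 m, within 3 mm) and at rest, pin home (plunger under 2 mm), fingers on the knob (over 1 N), off the block; block upright on the plate, blue end within 3.5 mm of the bar and square within 5 degrees, side within 10 mm of the stop (all of step 1 and value of joint jaw between 0.037 and 0.043 m and value of joint plunger below 0.002 m and contact force between the fingers and plunger above 1 N and velocity of joint jaw between -0.01 and 0.01 m/s); the arm keeps its last pose, push and grip.
It fails at once if a bystander is pushed more than 3 cm (distance of any of petri_dish, pegs_1, vial_b, brass_weight from where it was at the start of the episode above 0.03 m).
It also fails if it takes over 45 s, if anything falls off the work surface, if the arm or the gripper's body presses on something with over 40 N, if the wrist force passes 120 N, or if a joint passes its speed limit or range.

## Working session

There is one attempt and no reset: what is moved stays moved. The work goes in short steps, Python scripts to look and compute and a shell command to move; the robot and the scene stay as the last step left them, time stands still between calls to the robot, and variables do not carry over. Pictures are saved under pics/ and viewed, and the job is handed in when it is done.

```bash
ls; mkdir -p pics
python3 - <<'E'
from cell import monitor, read_camera, calibration
import cv2
print(monitor.sense())
for n in ["scene","top"]:
    p,d=read_camera(n); cv2.imwrite(f"pics/{n}0.png",p); print(n,calibration(n))
E
```

```text
pics
{'clock': 0.0, 'qpos': array([ 1.01992758e+00,  8.79760535e-02,  1.37231203e+00,  2.87923913e-05,
        1.68361012e+00, -1.03106987e-01]), 'qvel': array([ 6.51294200e-04, -1.01440538e-03, -7.13033227e-04, -8.53058078e-04,
        1.80676822e-04, -4.65300670e-05]), 'joint_efforts': array([ 2.11301067e-04, -3.51851285e+01, -3.13271177e+01,  6.19182674e-05,
        1.05511685e-02, -9.00744226e-06]), 'position': array([0.23784866, 0.49533688, 0.23009833]), 'eef_rot': array([ 0.68918804,  0.15621863,  0.68973083, -0.15775602]), 'ft_force': array([ 0.00993089, -0.84335299,  0.09061098]), 'torque': array([-0.01628519,  0.05086212,  0.0050665 ]), 'opening': 0.08554463087260228}
scene {'fx': 365.6756201871364, 'fy': 365.6756201871364, 'cx': 324.0468737665686, 'cy': 196.09065974559857, 'camera_from_world': array([[ 0.73979755, -0.6727022 ,  0.01308925, -0.29373258],
       [-0.45914391, -0.5189682 , -0.7210124 ,  0.34089735],
       [ 0.49181953,  0.52739336, -0.69279852,  0.69455225],
       [ 0.        ,  0.        ,  0.        ,  1.        ]])}
top {'fx': 517.9808615484837, 'fy': 517.9808615484837, 'cx': 311.31344111134723, 'cy': 190.22327119557397, 'camera_from_world': array([[-0.01681326, -0.99977132, -0.01321411,  0.13632752],
       [-0.9974414 ,  0.01768957, -0.06926565,  0.47904361],
       [ 0.06948356,  0.01201572, -0.99751073,  1.61453984],
       [ 0.        ,  0.        ,  0.        ,  1.        ]])}
```

View pics/scene0.png

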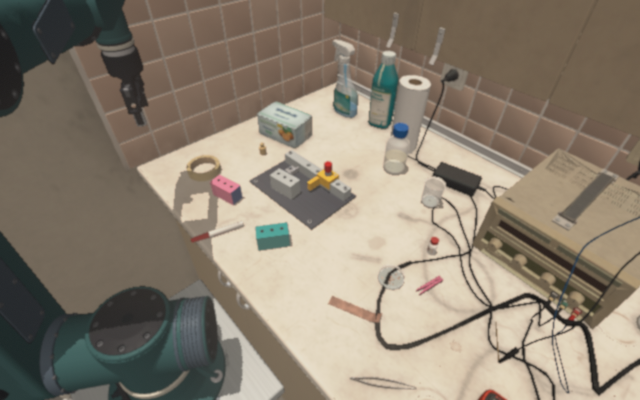

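View pics/top0.png

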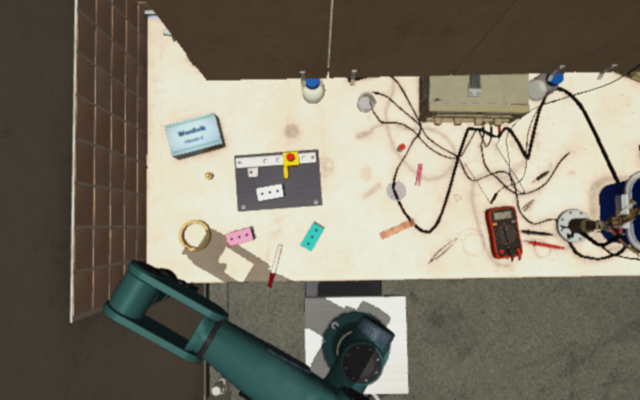

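Run:
```python
import cv2
p=cv2.imread("pics/top0.png"); cv2.imwrite("pics/top0c.png",cv2.resize(p[60:260,120:380],None,fx=3,fy=3,interpolation=cv2.INTER_CUBIC))
```

```text
(no output)
```

View pics/top0c.png

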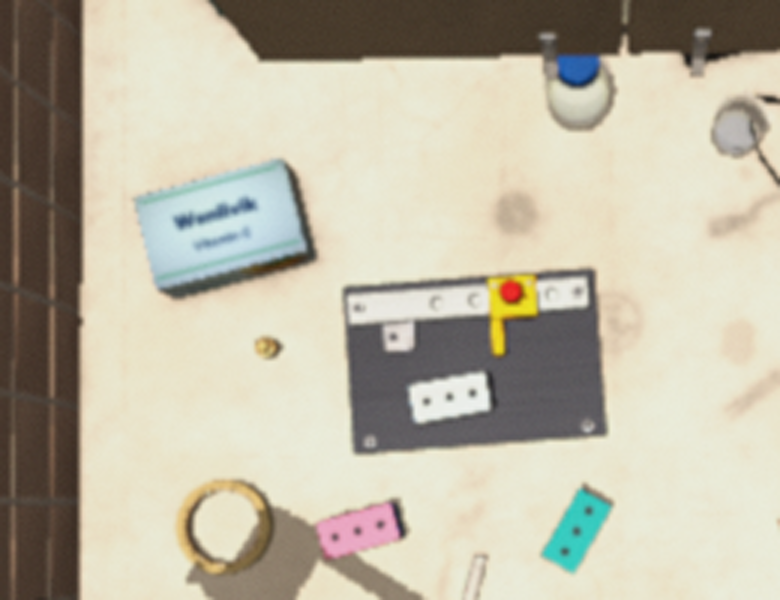

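The silver block at top-image (270,192) stands on the plate in front of the bar and is the one meant. The look-alikes are pink at (240,237) and turquoise at (312,236), both off the plate. The knob is at (291,157). Next I'll measure these from the depth.

```bash
cat > h.py <<'E'
from cell import monitor, read_camera, calibration
import cv2, numpy as np
from scipy.spatial.transform import Rotation as R
def cam_T(n):
    c=calibration(n)
    if n=="wrist":
        s=monitor.sense(); q=s["eef_rot"]
        T=np.eye(4); T[:3,:3]=R.from_quat([q[1],q[2],q[3],q[0]]).as_matrix(); T[:3,3]=s["position"]
        return c,T@np.array(c["tool_from_camera"])
    return c,np.linalg.inv(c["camera_from_world"])
def onplane(c,T,u,v,z):
    r=T[:3,:3]@np.array([(u-c["cx"])/c["fx"],(v-c["cy"])/c["fy"],1]); o=T[:3,3]
    return o+r*(z-o[2])/r[2]
def pts(c,T,d):
    v,u=np.mgrid[:d.shape[0],:d.shape[1]]
    P=np.stack([(u-c["cx"])/c["fx"]*d,(v-c["cy"])/c["fy"]*d,d],-1)
    return P@T[:3,:3].T+T[:3,3]
np.set_printoptions(precision=4,suppress=True)
E
python3 - <<'E'
from h import *
c,T=cam_T("top"); p,d=read_camera("top"); P=pts(c,T,d)
f=lambda x,y,z:onplane(c,T,x/3+120-.33,y/3+60-.33,z)
co=[f(344,288,.008),f(593,269,.008),f(607,434,.008),f(354,452,.008)]
co=np.array(co);print(co, co.mean(0)); 
for i in range(4): print(np.linalg.norm(co[i]-co[i-1]))
e=co[0]-co[1]+co[3]-co[2]; print("yaw of fixture", np.degrees(np.arctan2(-e[0],e[1])))
b=np.array([f(409,384,.058),f(487,372,.058),f(491,408,.058),f(416,423,.058)]);print(b,b.mean(0))
print("knob",f(511,292,.092)); 
for u,v in [(270,192),(291,157),(250,200),(252,172),(250,160)]: print(u,v,P[v,u])
E
```

```text
[[0.5968 0.3718 0.008 ]
 [0.6122 0.1068 0.008 ]
 [0.4367 0.0951 0.008 ]
 [0.4223 0.3624 0.008 ]] [0.517 0.234 0.008]
0.1747947861344015
0.26553320578100725
0.17594650749499013
0.2676958101430164
yaw of fixture 3.1990113053037113
[[0.4894 0.2976 0.058 ]
 [0.5003 0.2174 0.058 ]
 [0.4633 0.2138 0.058 ]
 [0.4492 0.2908 0.058 ]] [0.4756 0.2549 0.058 ]
knob [0.5779 0.1898 0.092 ]
270 192 [0.4753 0.2547 0.0578]
291 157 [0.5779 0.1868 0.0918]
250 200 [0.4547 0.3238 0.0022]
252 172 [0.5439 0.3164 0.0037]
250 160 [0.5777 0.3176 0.0411]
```

Run:
```python
from h import *
s=monitor.sense();q=s["eef_rot"];M=R.from_quat([q[1],q[2],q[3],q[0]]).as_matrix();print(M)
print(calibration("wrist"))
p=cv2.imread("pics/scene0.png"); cv2.imwrite("pics/scene0c.png",cv2.resize(p[130:260,170:370],None,fx=4,fy=4,interpolation=cv2.INTER_CUBIC))
```

```text
[[-0.0009  0.433   0.9014]
 [-0.0015  0.9014 -0.433 ]
 [-1.     -0.0018 -0.0002]]
{'fx': 280.48586967275884, 'fy': 280.48586967275884, 'cx': 319.6098783677456, 'cy': 199.65864654177824, 'tool_from_camera': array([[ 0.0004, -0.2579,  0.9662, -0.1419],
       [ 1.    ,  0.0007, -0.0003,  0.0015],
       [-0.0006,  0.9662,  0.2579, -0.0643],
       [ 0.    ,  0.    ,  0.    ,  1.    ]])}
```

View pics/scene0c.png

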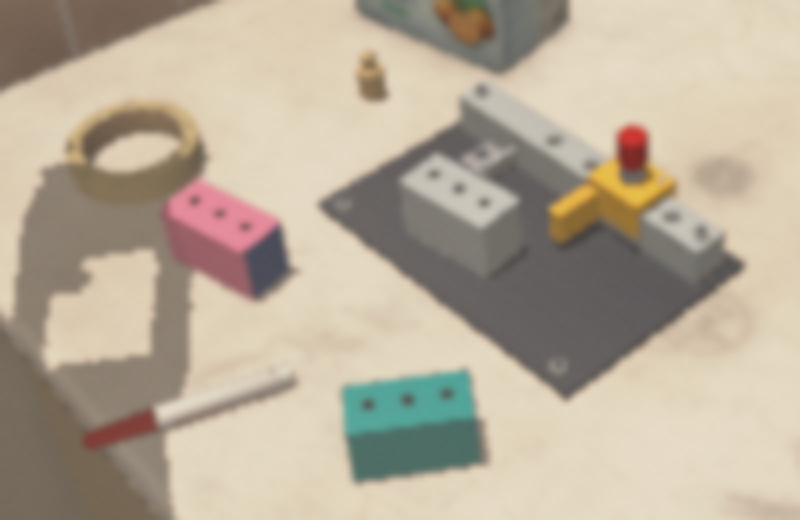

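The crop shows the silver block's −y end is bare metal, so its blue end points to +y, as described. I'll move above it for a closer look with the wrist camera.

```bash
python3 -m pendant '[{"dx":0.03,"dy":-0.03,"wz":-0.12},{"dx":0.055,"dy":-0.055,"wz":-0.24},{"dx":0.08,"dy":-0.08,"wz":-0.36},{"dx":0.105,"dy":-0.105,"wz":-0.48},{"dx":0.13,"dy":-0.13,"wz":-0.6},{"dx":0.155,"dy":-0.155,"wz":-0.72},{"dx":0.18,"dy":-0.18,"wz":-0.84},{"dx":0.205,"dy":-0.205,"wz":-0.92},{"dx":0.225,"dy":-0.225,"wz":-0.96},{"dx":0.237,"dy":-0.24,"wz":-0.96},{"dx":0.237,"dy":-0.24,"wz":-0.96},{"dx":0.237,"dy":-0.24,"wz":-0.96}]'
python3 - <<'E'
from h import *
c,T=cam_T("wrist");print(T);p,d=read_camera("wrist");cv2.imwrite("pics/w1.png",p);np.savez("w1.npz",T=T,d=d)
s=monitor.sense();print(s["position"],s["qpos"])
E
```

```text
[[ 0.4325  0.8714  0.2314  0.1807]
 [ 0.9016 -0.4173 -0.1134  0.5249]
 [-0.0022  0.2577 -0.9662  0.3723]
 [ 0.      0.      0.      1.    ]]
[0.238  0.4955 0.2306] [ 1.0199  0.0877  1.3717  0.      1.6836 -0.1031]validation failed for argument at $[0]...
```

View pics/w1.png

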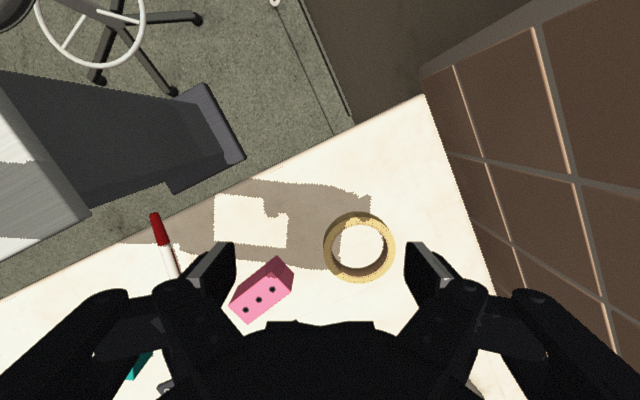

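The view shows only the pink look-alike, because the call was refused. The rows probably need every key.

```bash
python3 -m pendant '[{"dx":0.03,"dy":-0.03,"dz":0,"wx":0,"wy":0,"wz":-0.12,"hand":0.08},{"dx":0.055,"dy":-0.055,"dz":0,"wx":0,"wy":0,"wz":-0.24,"hand":0.08},{"dx":0.08,"dy":-0.08,"dz":0,"wx":0,"wy":0,"wz":-0.36,"hand":0.08},{"dx":0.105,"dy":-0.105,"dz":0,"wx":0,"wy":0,"wz":-0.48,"hand":0.08},{"dx":0.13,"dy":-0.13,"dz":0,"wx":0,"wy":0,"wz":-0.6,"hand":0.08},{"dx":0.155,"dy":-0.155,"dz":0,"wx":0,"wy":0,"wz":-0.72,"hand":0.08},{"dx":0.18,"dy":-0.18,"dz":0,"wx":0,"wy":0,"wz":-0.84,"hand":0.08},{"dx":0.205,"dy":-0.205,"dz":0,"wx":0,"wy":0,"wz":-0.92,"hand":0.08},{"dx":0.225,"dy":-0.225,"dz":0,"wx":0,"wy":0,"wz":-0.96,"hand":0.08},{"dx":0.237,"dy":-0.24,"dz":0,"wx":0,"wy":0,"wz":-0.96,"hand":0.08},{"dx":0.237,"dy":-0.24,"dz":0,"wx":0,"wy":0,"wz":-0.96,"hand":0.08}]'
python3 - <<'E'
from h import *
c,T=cam_T("wrist");print(T);p,d=read_camera("wrist");cv2.imwrite("pics/w2.png",p);np.savez("w1.npz",T=T,d=d)
s=monitor.sense();print(s["position"],s["qpos"])
E
```

```text
clock: 1.12
position: [0.4771, 0.2524, 0.2298]
eef_rot: [0.538, 0.458, 0.538, -0.46]
ft_force: [0.7, 0.4, -0.1]
opening: 0.0804
[[ 0.9875  0.1529  0.0388  0.4685]
 [ 0.1577 -0.9534 -0.2573  0.3181]
 [-0.0024  0.2602 -0.9656  0.3716]
 [ 0.      0.      0.      1.    ]]
[0.4758 0.2541 0.23  ] [0.385  0.0656 1.3965 0.0006 1.682  0.2255]
```

View pics/w2.png

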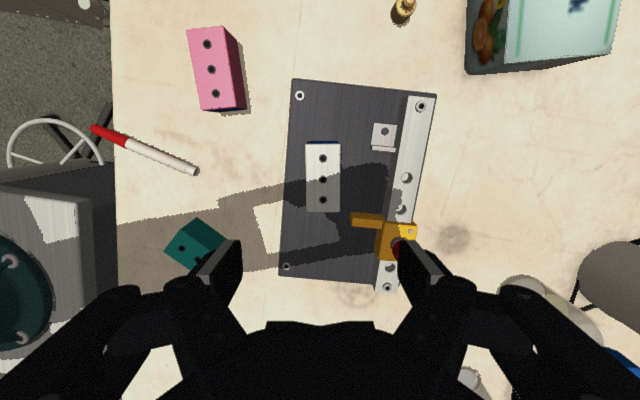

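The wrist view shows the silver block at (322,177) with its blue edge at the top (y≈143, the +y side). The side stop is at (384,135), and the bar runs from (422,95) to (387,290).

Run:
```python
import cv2
p=cv2.imread("pics/w2.png"); cv2.imwrite("pics/w2c.png",cv2.resize(p[70:220,280:450],None,fx=4,fy=4,interpolation=cv2.INTER_CUBIC))
```

```text
(no output)
```

View pics/w2c.png

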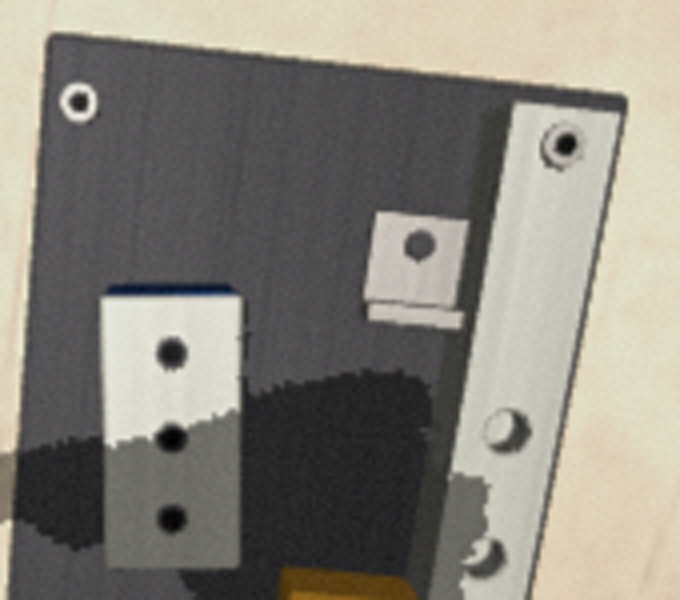

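Run:
```python
from h import *
c=calibration("wrist");T=np.load("w1.npz")["T"]
f=lambda x,y,z:onplane(c,T,x/4+280-.375,y/4+70-.375,z)
b=np.array([f(103,295,.058),f(243,293,.058),f(240,568,.058),f(107,567,.058)])
print(b.mean(0)); 
for i in range(4): print(np.linalg.norm(b[i]-b[i-1]))
e=b[0]+b[1]-b[2]-b[3];print("block yaw",np.degrees(np.arctan2(e[1],e[0])))
a=[f(512,101,.04),f(430,598,.04)];e=a[0]-a[1];print("bar front yaw",np.degrees(np.arctan2(-e[0],e[1])),a)
a2=[f(622,110,.04),f(528,598,.04)];e=a2[0]-a2[1];print("back",np.degrees(np.arctan2(-e[0],e[1])),a2)
h=[f(507,431,.04),f(480,557,.04)];print("holes",h,np.linalg.norm(h[0]-h[1]))
st=[f(368,320,.024),f(462,328,.024)];print("stop",st)
k=[f(50,35,.008),f(627,97,.008)];print(k,np.linalg.norm(k[0]-k[1]));e=k[1]-k[0];print(np.degrees(np.arctan2(e[1],e[0])))
```

```text
[0.4809 0.2598 0.058 ]
0.0782579385784861
0.03844201131807196
0.07908342295650543
0.038945678135282234
block yaw 99.36048294716399
bar front yaw 3.7257127957395193 [array([0.5594, 0.3643, 0.04  ]), array([0.569 , 0.2182, 0.04  ])]
back 3.53072945113697 [array([0.5902, 0.3669, 0.04  ]), array([0.5991, 0.2231, 0.04  ])]
holes [array([0.5801, 0.2735, 0.04  ]), array([0.5812, 0.2337, 0.04  ])] 0.03976784326524893
stop [array([0.5354, 0.2982, 0.024 ]), array([0.5643, 0.3003, 0.024 ])]
[array([0.4267, 0.3651, 0.008 ]), array([0.6025, 0.3754, 0.008 ])] 0.17611302861645456
3.35072465166664
```

Run:
```python
from h import *
c,T=cam_T("wrist");p,d=read_camera("wrist");cv2.imwrite("pics/w3.png",p);np.savez("w3.npz",T=T,d=d)
print(monitor.sense()["position"],T[:3,3]); P=pts(c,T,d)
for u,v in [(322,190),(405,130),(300,120),(404,180),(322,170)]: print(u,v,P[v,u])
cv2.imwrite("pics/w3c.png",cv2.resize(p[70:220,280:450],None,fx=4,fy=4,interpolation=cv2.INTER_CUBIC))
```

```text
[0.475  0.2552 0.2301] [0.4673 0.3195 0.3719]
322 190 [0.4806 0.2481 0.0572]
405 130 [0.5643 0.3291 0.0385]
300 120 [0.441  0.3209 0.0076]
404 180 [0.5817 0.2699 0.0244]
322 170 [0.4768 0.2711 0.0582]
```

View pics/w3c.png

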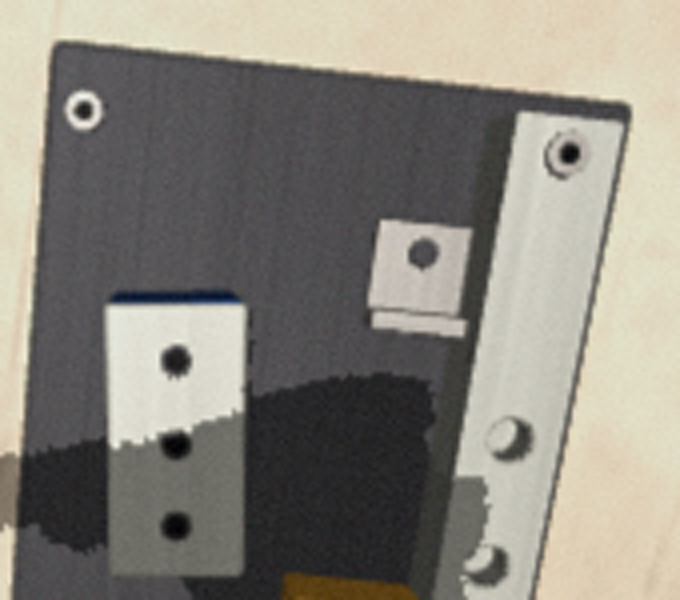

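Run:
```python
from h import *
c=calibration("wrist");T=np.load("w3.npz")["T"]
f=lambda x,y,z:onplane(c,T,x/4+280-.375,y/4+70-.375,z)
b=np.array([f(106,303,.058),f(246,302,.058),f(244,576,.058),f(110,575,.058)])
print(b.mean(0)); e=b[0]+b[1]-b[2]-b[3];print("block yaw",np.degrees(np.arctan2(e[1],e[0])))
h=[f(510,438,.04),f(486,565,.04)];print("holes",h,np.linalg.norm(h[0]-h[1]))
a=[f(518,111,.04),f(434,598,.04)];e=a[0]-a[1];print("bar front yaw",np.degrees(np.arctan2(-e[0],e[1])))
st=[f(372,325,.024),f(467,334,.024)];print("stop",st)
yaw=np.radians(3.45);A=np.array([[np.cos(yaw),-np.sin(yaw)],[np.sin(yaw),np.cos(yaw)]])
o=h[0][:2]-A@[.06,.0325];print("origin",o,"stop->",[A.T@(s[:2]-o) for s in st],"bar",[A.T@(s[:2]-o) for s in a],"blk",A.T@(b.mean(0)[:2]-o))
print("seat",o+A@[.005,.04],"knob",o+A@[.06,-.0475],o+A@[.06,-.0075])
s=monitor.sense();print(s["position"],s["ft_force"])
```

```text
[0.4807 0.2595 0.058 ]
block yaw 99.606182516085
holes [array([0.58  , 0.2737, 0.04  ]), array([0.5822, 0.2337, 0.04  ])] 0.04009487622765545
bar front yaw 3.44923671061347
stop [array([0.5353, 0.299 , 0.024 ]), array([0.5647, 0.301 , 0.024 ])]
origin [0.5221 0.2377] stop-> [array([0.0169, 0.0604]), array([0.0463, 0.0606])] bar [array([0.0456, 0.1241]), array([ 0.0456, -0.0199])] blk [-0.0399  0.0243]
seat [0.5246 0.2779] knob [0.5848 0.1939] [0.5824 0.2338]
[0.475  0.2552 0.2301] [ 0.6618 -0.419   0.648 ]
```

Yaw, hole spacing and stop position all agree with the given sizes. The block centre is about (0.480, 0.259) with yaw 99.5°, and the fixture yaw is 3.45°. Descending to grasp.

```bash
python3 -m pendant '[{"dx":0.005,"dy":0.003,"dz":-0.04,"wx":0,"wy":0,"wz":0.008,"hand":0.075},{"dx":0.005,"dy":0.003,"dz":-0.08,"wx":0,"wy":0,"wz":0.008,"hand":0.075},{"dx":0.005,"dy":0.003,"dz":-0.12,"wx":0,"wy":0,"wz":0.008,"hand":0.075},{"dx":0.005,"dy":0.003,"dz":-0.155,"wx":0,"wy":0,"wz":0.008,"hand":0.075},{"dx":0.005,"dy":0.003,"dz":-0.18,"wx":0,"wy":0,"wz":0.008,"hand":0.075},{"dx":0.005,"dy":0.003,"dz":-0.196,"wx":0,"wy":0,"wz":0.008,"hand":0.075},{"dx":0.005,"dy":0.003,"dz":-0.198,"wx":0,"wy":0,"wz":0.008,"hand":0.075},{"dx":0.005,"dy":0.003,"dz":-0.198,"wx":0,"wy":0,"wz":0.008,"hand":0.06},{"dx":0.005,"dy":0.003,"dz":-0.198,"wx":0,"wy":0,"wz":0.008,"hand":0.03},{"dx":0.005,"dy":0.003,"dz":-0.198,"wx":0,"wy":0,"wz":0.008,"hand":0.03},{"dx":0.005,"dy":0.003,"dz":-0.198,"wx":0,"wy":0,"wz":0.008,"hand":0.03},{"dx":0.005,"dy":0.003,"dz":-0.198,"wx":0,"wy":0,"wz":0.008,"hand":0.03},{"dx":0.005,"dy":0.003,"dz":-0.198,"wx":0,"wy":0,"wz":0.008,"hand":0.03}]' 40
python3 - <<'E'
from h import *
s=monitor.sense();print(s)
E
```

```text
clock: 2.3
position: [0.4811, 0.2592, 0.0346]
eef_rot: [0.54, 0.457, 0.541, -0.455]
ft_force: [-1.6, 1.1, 5.7]
opening: 0.0389
{'clock': 2.3, 'qpos': array([0.3891, 0.2009, 1.6461, 0.0023, 1.2931, 0.2188]), 'qvel': array([-0.0004,  0.0001, -0.0003,  0.0007, -0.0015,  0.0002]), 'joint_efforts': array([ -1.0979, -33.5752, -25.9683,  -0.5071,  -0.5787,   0.0679]), 'position': array([0.4811, 0.2592, 0.0346]), 'eef_rot': array([ 0.5401,  0.4566,  0.541 , -0.455 ]), 'ft_force': array([-1.6294,  1.1027,  5.7055]), 'torque': array([0.1232, 0.4914, 0.0706]), 'opening': 0.038864009297480115}
```

```bash
python3 - <<'E'
from h import *
q=[0.5401,0.4566,0.541,-0.455];M=R.from_quat([q[1],q[2],q[3],q[0]]).as_matrix();h=np.degrees(np.arctan2(M[1,1],M[0,1]));print(M,h,np.radians(-86.55-h))
E
python3 -m pendant '[{"dx":0,"dy":0,"dz":0.01,"wx":0,"wy":0,"wz":0,"hand":0.03},{"dx":0,"dy":0,"dz":0.025,"wx":0,"wy":0,"wz":0,"hand":0.03},{"dx":0,"dy":0,"dz":0.025,"wx":0,"wy":0,"wz":0,"hand":0.03},{"dx":0,"dy":0,"dz":0.025,"wx":0,"wy":0,"wz":0,"hand":0.03}]' 60
```

```text
[[ 0.0005  0.9856  0.1689]
 [ 0.0026  0.1689 -0.9856]
 [-1.      0.0009 -0.0024]] 9.7237421755539 -1.680293784179544
clock: 2.63
position: [0.4819, 0.2593, 0.0605]
eef_rot: [0.541, 0.457, 0.54, -0.454]
ft_force: [0.7, 0.6, -3.5]
opening: 0.039
```

Weight of about 4 N is on the tool, so the block is held. Now turning it by −1.68 rad while moving to just short of the seat.

```bash
python3 -m pendant '[{"dx":0,"dy":0,"dz":0,"wx":0,"wy":0,"wz":-0.11,"hand":0.03},{"dx":0,"dy":0,"dz":0,"wx":0,"wy":0,"wz":-0.22,"hand":0.03},{"dx":0,"dy":0,"dz":0,"wx":0,"wy":0,"wz":-0.33,"hand":0.03},{"dx":0,"dy":0,"dz":0,"wx":0,"wy":0,"wz":-0.44,"hand":0.03},{"dx":0,"dy":0,"dz":0,"wx":0,"wy":0,"wz":-0.55,"hand":0.03},{"dx":0,"dy":0,"dz":0,"wx":0,"wy":0,"wz":-0.66,"hand":0.03},{"dx":0,"dy":0,"dz":0,"wx":0,"wy":0,"wz":-0.77,"hand":0.03},{"dx":0,"dy":0,"dz":0,"wx":0,"wy":0,"wz":-0.88,"hand":0.03},{"dx":0,"dy":0,"dz":0,"wx":0,"wy":0,"wz":-0.99,"hand":0.03},{"dx":0,"dy":0,"dz":0,"wx":0,"wy":0,"wz":-1.1,"hand":0.03},{"dx":0.005,"dy":0.002,"dz":0,"wx":0,"wy":0,"wz":-1.21,"hand":0.03},{"dx":0.01,"dy":0.004,"dz":0,"wx":0,"wy":0,"wz":-1.32,"hand":0.03},{"dx":0.015,"dy":0.006,"dz":0,"wx":0,"wy":0,"wz":-1.43,"hand":0.03},{"dx":0.02,"dy":0.009,"dz":0,"wx":0,"wy":0,"wz":-1.54,"hand":0.03},{"dx":0.028,"dy":0.012,"dz":0,"wx":0,"wy":0,"wz":-1.62,"hand":0.03},{"dx":0.034,"dy":0.014,"dz":0,"wx":0,"wy":0,"wz":-1.68,"hand":0.03},{"dx":0.034,"dy":0.014,"dz":0,"wx":0,"wy":0,"wz":-1.68,"hand":0.03},{"dx":0.034,"dy":0.014,"dz":0,"wx":0,"wy":0,"wz":-1.68,"hand":0.03},{"dx":0.034,"dy":0.014,"dz":0,"wx":0,"wy":0,"wz":-1.68,"hand":0.03}]' 60
python3 - <<'E'
from h import *
s=monitor.sense();q=s["eef_rot"];M=R.from_quat([q[1],q[2],q[3],q[0]]).as_matrix();print(s["position"],s["qpos"],s["ft_force"],np.degrees(np.arctan2(M[1,1],M[0,1])))
c,T=cam_T("wrist");p,d=read_camera("wrist");cv2.imwrite("pics/w4.png",p);np.savez("w4.npz",T=T,d=d)
p,d=read_camera("top");cv2.imwrite("pics/t4c.png",cv2.resize(p[100:240,210:350],None,fx=4,fy=4,interpolation=cv2.INTER_CUBIC))
p,d=read_camera("scene");cv2.imwrite("pics/s4c.png",cv2.resize(p[110:240,230:380],None,fx=4,fy=4,interpolation=cv2.INTER_CUBIC))
E
```

```text
clock: 4.22
position: [0.515, 0.2728, 0.0595]
eef_rot: [0.023, 0.707, 0.02, -0.707]
ft_force: [0.5, -0.2, -3.1]
opening: 0.039
[0.515  0.2728 0.0595] [ 0.3923  0.2538  1.5275 -0.0043  1.3611  1.9025] [ 0.4517 -0.1778 -3.0549] -86.47655002706921
```

View pics/w4.png

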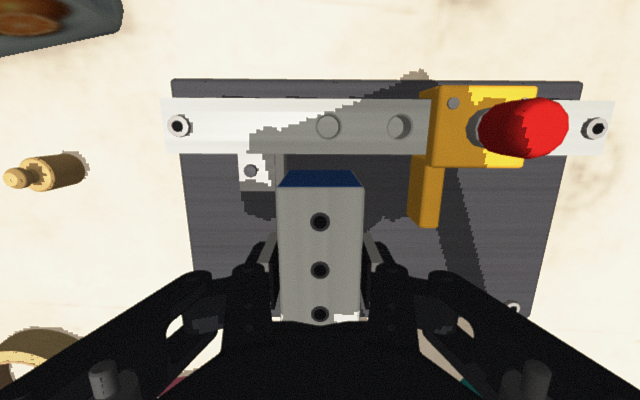

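View pics/s4c.png

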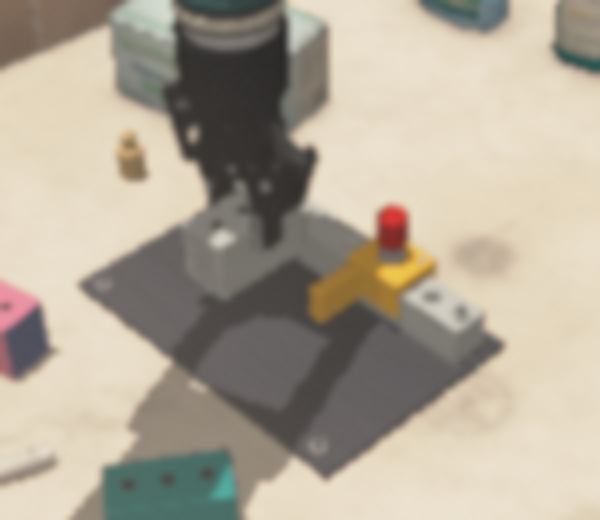

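The block is held square to the bar with its blue end facing it. The stop is at (258,170), left of the block. Lowering now.

```bash
python3 - <<'E'
from h import *
c=calibration("wrist");T=np.load("w4.npz")["T"];o=np.array([.5221,.2377]);y=np.radians(3.45);A=np.array([[np.cos(y),-np.sin(y)],[np.sin(y),np.cos(y)]])
for u,v,z in [(277,187,.083),(363,187,.083),(328,126,.04),(399,126,.04),(272,190,.024),(275,154,.04),(430,154,.04)]: print(A.T@(onplane(c,T,u,v,z)[:2]-o))
E
python3 -m pendant '[{"dx":0,"dy":0,"dz":-0.008,"wx":0,"wy":0,"wz":0,"hand":0.03},{"dx":0,"dy":0,"dz":-0.016,"wx":0,"wy":0,"wz":0,"hand":0.03},{"dx":0,"dy":0,"dz":-0.021,"wx":0,"wy":0,"wz":0,"hand":0.03},{"dx":0,"dy":0,"dz":-0.0235,"wx":0,"wy":0,"wz":0,"hand":0.03},{"dx":0,"dy":0,"dz":-0.0235,"wx":0,"wy":0,"wz":0,"hand":0.03},{"dx":0,"dy":0,"dz":-0.0235,"wx":0,"wy":0,"wz":0,"hand":0.03}]' 60
```

```text
[0.0357 0.0549]
[0.0357 0.0178]
[0.061  0.0317]
[ 0.0611 -0.0079]
[0.0207 0.0671]
[0.0455 0.0618]
[ 0.0456 -0.0268]
clock: 4.87
position: [0.5153, 0.273, 0.0364]
eef_rot: [0.023, 0.707, 0.02, -0.706]
ft_force: [0.1, 0.9, -2.5]
opening: 0.0391
```

```bash
python3 -m pendant '[{"dx":0.004,"dy":0.0002,"dz":0,"wx":0,"wy":0,"wz":0,"hand":0.03},{"dx":0.007,"dy":0.0004,"dz":0,"wx":0,"wy":0,"wz":0,"hand":0.03},{"dx":0.009,"dy":0.0005,"dz":0,"wx":0,"wy":0,"wz":0,"hand":0.03},{"dx":0.01,"dy":0.0006,"dz":0,"wx":0,"wy":0,"wz":0,"hand":0.03},{"dx":0.01,"dy":0.0006,"dz":0,"wx":0,"wy":0,"wz":0,"hand":0.03},{"dx":0.01,"dy":0.0006,"dz":0,"wx":0,"wy":0,"wz":0,"hand":0.03}]' 60
```

```text
clock: 5.37
position: [0.525, 0.2737, 0.0364]
eef_rot: [0.023, 0.707, 0.02, -0.706]
ft_force: [-2.3, -1.0, -2.0]
opening: 0.0389
```

```bash
python3 -m pendant '[{"dx":0.001,"dy":0,"dz":-0.0005,"wx":0,"wy":0,"wz":0,"hand":0.03},{"dx":0.0015,"dy":0.0001,"dz":-0.001,"wx":0,"wy":0,"wz":0,"hand":0.03},{"dx":0.0015,"dy":0.0001,"dz":-0.0015,"wx":0,"wy":0,"wz":0,"hand":0.03},{"dx":0.0015,"dy":0.0001,"dz":-0.0018,"wx":0,"wy":0,"wz":0,"hand":0.03}]' 60
python3 - <<'E'
from h import *
c,T=cam_T("wrist");p,d=read_camera("wrist");cv2.imwrite("pics/w5.png",p);np.savez("w5.npz",T=T,d=d)
print(monitor.sense()["ft_force"],monitor.sense()["torque"])
E
```

```text
clock: 5.7
position: [0.525, 0.2737, 0.0348]
eef_rot: [-0.023, -0.706, -0.02, 0.708]
ft_force: [-6.9, -1.2, 4.0]
opening: 0.0387
[-6.5314 -1.6867  1.4407] [-0.1521  1.0399 -0.0912]
```

View pics/w5.png

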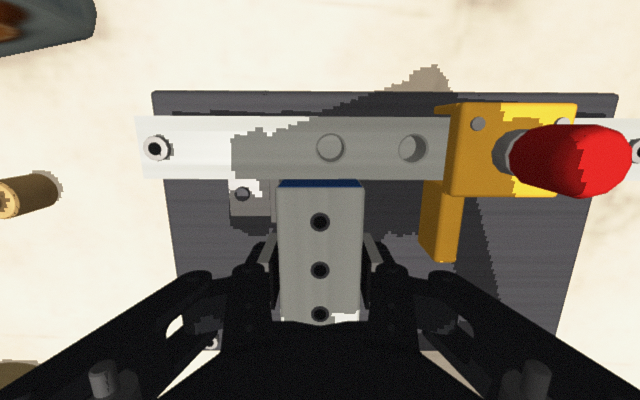

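The blue end is against the bar (−7 N contact). Next I'll nudge it towards the stop.

```bash
python3 -m pendant '[{"dx":0.0015,"dy":0.001,"dz":0.0005,"wx":0,"wy":0,"wz":0,"hand":0.03},{"dx":0.0015,"dy":0.002,"dz":0.0005,"wx":0,"wy":0,"wz":0,"hand":0.03},{"dx":0.0015,"dy":0.003,"dz":0.0005,"wx":0,"wy":0,"wz":0,"hand":0.03},{"dx":0.0015,"dy":0.003,"dz":0.0005,"wx":0,"wy":0,"wz":0,"hand":0.03},{"dx":0.0015,"dy":0.003,"dz":0,"wx":0,"wy":0,"wz":0,"hand":0.03}]' 60
python3 - <<'E'
from h import *
print(monitor.sense()["ft_force"],monitor.sense()["torque"])
E
```

```text
clock: 6.17
position: [0.525, 0.2741, 0.035]
eef_rot: [-0.025, -0.705, -0.018, 0.709]
ft_force: [-7.6, -6.4, 5.8]
opening: 0.0393
[-7.6346 -6.4102  5.7727] [-1.2921  1.1468 -0.2623]
```

```bash
python3 -m pendant '[{"dx":0,"dy":0,"dz":0,"wx":0,"wy":0,"wz":0,"hand":0.03},{"dx":0,"dy":0,"dz":0,"wx":0,"wy":0,"wz":0,"hand":0.045},{"dx":0,"dy":0,"dz":0,"wx":0,"wy":0,"wz":0,"hand":0.06},{"dx":0,"dy":0,"dz":0,"wx":0,"wy":0,"wz":0,"hand":0.06},{"dx":0,"dy":0,"dz":0,"wx":0,"wy":0,"wz":0,"hand":0.06},{"dx":0,"dy":0,"dz":0,"wx":0,"wy":0,"wz":0,"hand":0.06}]' 60
python3 - <<'E'
from h import *
c,T=cam_T("wrist");p,d=read_camera("wrist");cv2.imwrite("pics/w6.png",p);np.savez("w6.npz",T=T,d=d)
print(monitor.sense()["ft_force"],monitor.sense()["torque"])
o=np.array([.5221,.2377])
E
```

```text
clock: 6.67
position: [0.5255, 0.2743, 0.0354]
eef_rot: [-0.025, -0.705, -0.018, 0.709]
ft_force: [0.3, 0.1, 0.3]
opening: 0.0599
[-0.0886  0.0871  0.3032] [ 0.0014 -0.0282  0.0045]
```

View pics/w6.png

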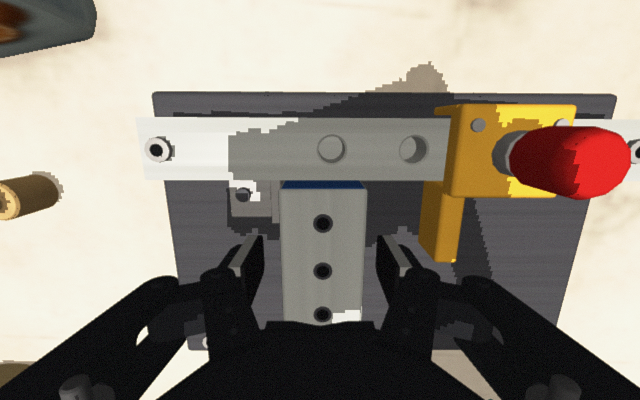

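Run:
```python
from h import *
p=cv2.imread("pics/w6.png");cv2.imwrite("pics/w6c.png",cv2.resize(p[140:330,210:400],None,fx=4,fy=3,interpolation=cv2.INTER_CUBIC))
c=calibration("wrist");T=np.load("w6.npz")["T"];o=np.array([.5221,.2377]);y=np.radians(3.45);A=np.array([[np.cos(y),-np.sin(y)],[np.sin(y),np.cos(y)]])
for u,v,z in [(282,190,.058),(366,190,.058),(331,149,.04),(413,149,.04),(272,180,.024),(280,190,.024),(322,223,.058),(322,271,.058)]: print(A.T@(onplane(c,T,u,v,z)[:2]-o))
```

```text
[0.045  0.0538]
[0.0449 0.0172]
[0.061  0.0318]
[ 0.061  -0.0079]
[0.0426 0.0635]
[0.0369 0.0593]
[0.0297 0.0364]
[0.0056 0.0363]
```

View pics/w6c.png

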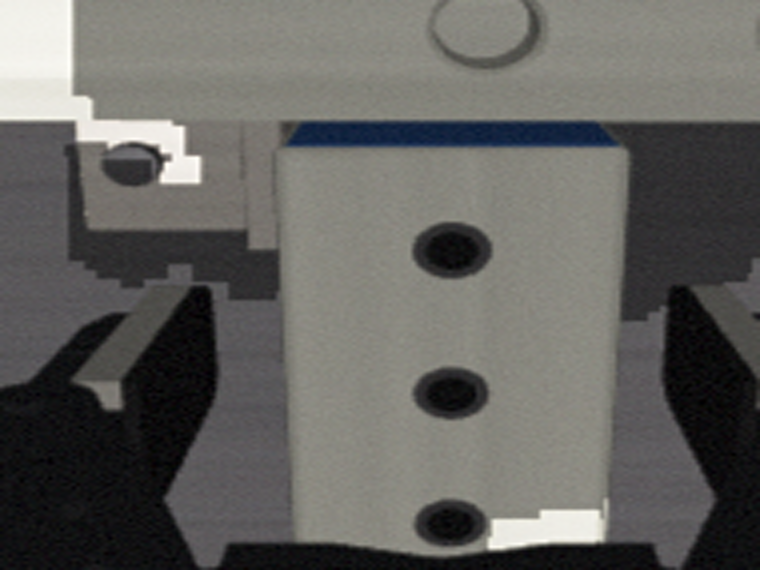

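The block sits square, blue end on the bar (x≈45 mm) at y≈36.5–37 mm, and the fingers are off it. Next: raise and move over the knob.

```bash
python3 -m pendant '[{"dx":0,"dy":0,"dz":0.02,"wx":0,"wy":0,"wz":0,"hand":0.06},{"dx":0,"dy":0,"dz":0.05,"wx":0,"wy":0,"wz":0,"hand":0.06},{"dx":0,"dy":0,"dz":0.085,"wx":0,"wy":0,"wz":0,"hand":0.06},{"dx":0,"dy":0,"dz":0.11,"wx":0,"wy":0,"wz":0,"hand":0.06},{"dx":0.02,"dy":-0.027,"dz":0.115,"wx":0,"wy":0,"wz":0,"hand":0.06},{"dx":0.04,"dy":-0.054,"dz":0.115,"wx":0,"wy":0,"wz":0,"hand":0.06},{"dx":0.055,"dy":-0.075,"dz":0.115,"wx":0,"wy":0,"wz":0,"hand":0.06},{"dx":0.059,"dy":-0.08,"dz":0.115,"wx":0,"wy":0,"wz":0,"hand":0.06},{"dx":0.059,"dy":-0.08,"dz":0.115,"wx":0,"wy":0,"wz":0,"hand":0.06},{"dx":0.059,"dy":-0.08,"dz":0.115,"wx":0,"wy":0,"wz":0,"hand":0.06},{"dx":0.059,"dy":-0.08,"dz":0.115,"wx":0,"wy":0,"wz":0,"hand":0.06},{"dx":0.059,"dy":-0.08,"dz":0.115,"wx":0,"wy":0,"wz":0,"hand":0.06}]' 60
python3 - <<'E'
from h import *
c,T=cam_T("wrist");p,d=read_camera("wrist");cv2.imwrite("pics/w7.png",p);np.savez("w7.npz",T=T,d=d)
s=monitor.sense();q=s["eef_rot"];M=R.from_quat([q[1],q[2],q[3],q[0]]).as_matrix();print(s["position"],M)
p,d=read_camera("top");cv2.imwrite("pics/t7c.png",cv2.resize(p[100:240,210:350],None,fx=4,fy=4,interpolation=cv2.INTER_CUBIC))
E
```

```text
clock: 7.72
position: [0.5836, 0.1955, 0.1502]
eef_rot: [-0.025, -0.705, -0.019, 0.709]
ft_force: [0.1, -0.6, 0.3]
opening: 0.0599
[0.5837 0.1955 0.1503] [[-0.0055  0.0622 -0.998 ]
 [-0.0093 -0.998  -0.0622]
 [-0.9999  0.009   0.006 ]]
```

View pics/w7.png

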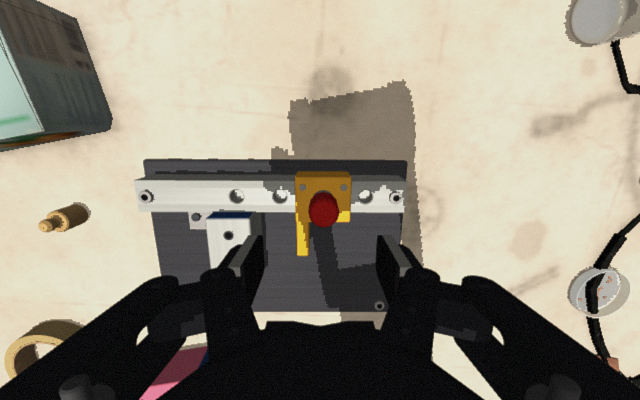

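View pics/t7c.png

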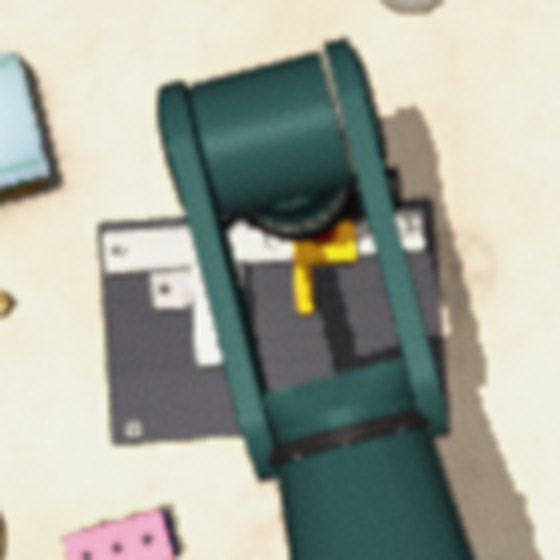

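The knob is at (323,208) in the wrist view, between the jaw directions. I'll enlarge it to locate the top.

Run:
```python
from h import *
p=cv2.imread("pics/w7.png");cv2.imwrite("pics/w7c.png",cv2.resize(p[160:260,270:380],None,fx=6,fy=6,interpolation=cv2.INTER_CUBIC))
z=np.load("w7.npz");c=calibration("wrist");P=pts(c,z["T"],z["d"])
m=(P[...,2]>.088)&(P[...,2]<.096);m[:,:290]=0;m[:,360:]=0;m[:180]=0;m[240:]=0
q=P[m];print(len(q),q.mean(0),q.min(0),q.max(0)); o=np.array([.5221,.2377])
for u,v in [(237,196),(281,196),(366,197)]: print(onplane(c,z["T"],u,v,.04))
```

```text
674 [0.5865 0.1931 0.0913] [0.5751 0.1818 0.088 ] [0.5969 0.2041 0.0936]
[0.581  0.2717 0.04  ]
[0.5835 0.2312 0.04  ]
[0.5873 0.1524 0.04  ]
```

View pics/w7c.png

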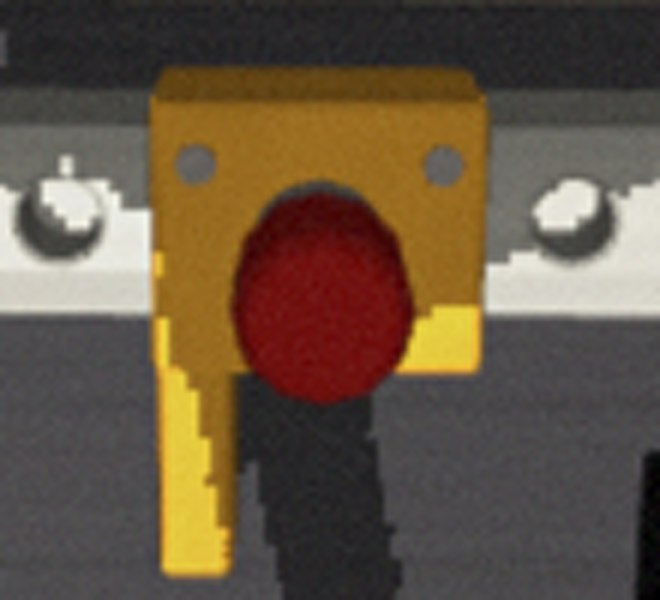

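Knob axis at (0.586, 0.193), top 0.092. Descending and gripping it.

```bash
python3 -m pendant '[{"dx":0.0025,"dy":-0.0025,"dz":-0.025,"wx":0.009,"wy":-0.0055,"wz":0,"hand":0.055},{"dx":0.0025,"dy":-0.0025,"dz":-0.05,"wx":0.009,"wy":-0.0055,"wz":0,"hand":0.055},{"dx":0.0025,"dy":-0.0025,"dz":-0.07,"wx":0.009,"wy":-0.0055,"wz":0,"hand":0.055},{"dx":0.0025,"dy":-0.0025,"dz":-0.083,"wx":0.009,"wy":-0.0055,"wz":0,"hand":0.055},{"dx":0.0025,"dy":-0.0025,"dz":-0.087,"wx":0.009,"wy":-0.0055,"wz":0,"hand":0.055},{"dx":0.0025,"dy":-0.0025,"dz":-0.087,"wx":0.009,"wy":-0.0055,"wz":0,"hand":0.055},{"dx":0.0025,"dy":-0.0025,"dz":-0.087,"wx":0.009,"wy":-0.0055,"wz":0,"hand":0.055},{"dx":0.0025,"dy":-0.0025,"dz":-0.087,"wx":0.009,"wy":-0.0055,"wz":0,"hand":0.04},{"dx":0.0025,"dy":-0.0025,"dz":-0.087,"wx":0.009,"wy":-0.0055,"wz":0,"hand":0.03},{"dx":0.0025,"dy":-0.0025,"dz":-0.087,"wx":0.009,"wy":-0.0055,"wz":0,"hand":0.015},{"dx":0.0025,"dy":-0.0025,"dz":-0.087,"wx":0.009,"wy":-0.0055,"wz":0,"hand":0.015},{"dx":0.0025,"dy":-0.0025,"dz":-0.087,"wx":0.009,"wy":-0.0055,"wz":0,"hand":0.015}]' 40
python3 - <<'E'
from h import *
c,T=cam_T("wrist");p,d=read_camera("wrist");cv2.imwrite("pics/w8.png",p)
s=monitor.sense();print(s["position"],s["ft_force"],s["opening"])
E
```

```text
clock: 8.82
position: [0.5873, 0.193, 0.0652]
eef_rot: [0.022, 0.708, 0.022, -0.706]
ft_force: [-0.5, -1.2, 6.6]
opening: 0.0226
[0.5873 0.193  0.0652] [-0.2523 -0.8812  5.8465] 0.022258584961549463
```

View pics/w8.png

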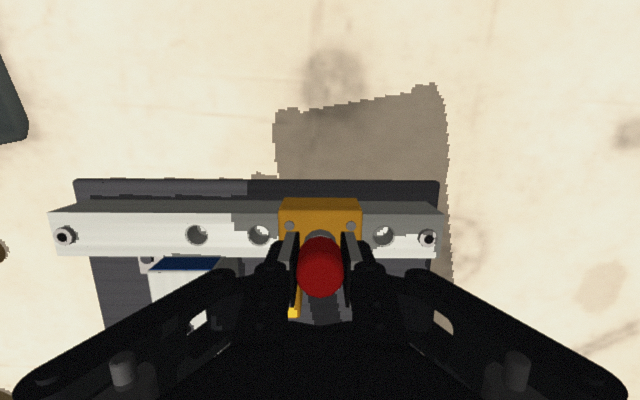

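The knob at (321,268) is between the pads, opening 22 mm. Lifting the plunger.

```bash
python3 -m pendant '[{"dx":0,"dy":0,"dz":0.004,"wx":0,"wy":0,"wz":0,"hand":0.015},{"dx":0,"dy":0,"dz":0.008,"wx":0,"wy":0,"wz":0,"hand":0.015},{"dx":0,"dy":0,"dz":0.012,"wx":0,"wy":0,"wz":0,"hand":0.015},{"dx":0,"dy":0,"dz":0.0145,"wx":0,"wy":0,"wz":0,"hand":0.015},{"dx":0,"dy":0,"dz":0.0145,"wx":0,"wy":0,"wz":0,"hand":0.015},{"dx":0,"dy":0,"dz":0.0145,"wx":0,"wy":0,"wz":0,"hand":0.015},{"dx":0,"dy":0,"dz":0.0145,"wx":0,"wy":0,"wz":0,"hand":0.015}]' 60
python3 - <<'E'
from h import *
p,d=read_camera("scene");cv2.imwrite("pics/s9c.png",cv2.resize(p[130:230,250:380],None,fx=5,fy=5,interpolation=cv2.INTER_CUBIC))
c,T=cam_T("wrist");p,d=read_camera("wrist");cv2.imwrite("pics/w9c.png",cv2.resize(p[170:370,220:420],None,fx=3,fy=3,interpolation=cv2.INTER_CUBIC))
s=monitor.sense();print(s["position"],s["ft_force"],s["opening"])
E
```

```text
clock: 9.45
position: [0.5872, 0.193, 0.0791]
eef_rot: [0.022, 0.708, 0.022, -0.706]
ft_force: [2.9, 0.3, -5.6]
opening: 0.0218
[0.5872 0.193  0.0792] [ 2.7797  0.2127 -6.0811] 0.02169617875402217
```

View pics/s9c.png

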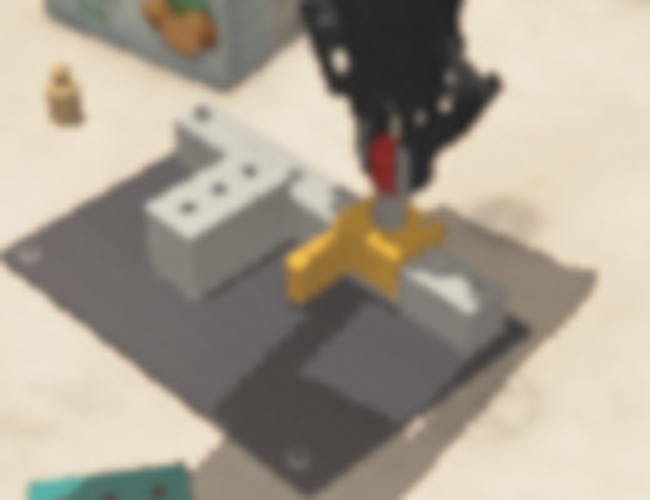

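View pics/w9c.png

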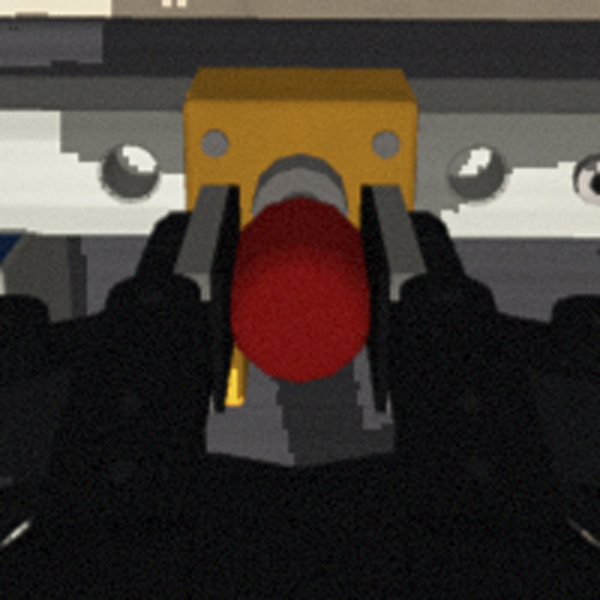

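The plunger is lifted: the steel boss is showing and there is about 6 N of pull. Sliding the jaw 40 mm along the fixture's +y.

```bash
python3 -m pendant '[{"dx":-0.001,"dy":0.005,"dz":0,"wx":0,"wy":0,"wz":0,"hand":0.015},{"dx":-0.0014,"dy":0.01,"dz":0,"wx":0,"wy":0,"wz":0,"hand":0.015},{"dx":-0.0017,"dy":0.015,"dz":0,"wx":0,"wy":0,"wz":0,"hand":0.015},{"dx":-0.002,"dy":0.02,"dz":0,"wx":0,"wy":0,"wz":0,"hand":0.015},{"dx":-0.0023,"dy":0.025,"dz":0,"wx":0,"wy":0,"wz":0,"hand":0.015},{"dx":-0.0026,"dy":0.03,"dz":0,"wx":0,"wy":0,"wz":0,"hand":0.015},{"dx":-0.0029,"dy":0.035,"dz":0,"wx":0,"wy":0,"wz":0,"hand":0.015},{"dx":-0.0031,"dy":0.038,"dz":0,"wx":0,"wy":0,"wz":0,"hand":0.015},{"dx":-0.0032,"dy":0.04,"dz":0,"wx":0,"wy":0,"wz":0,"hand":0.015},{"dx":-0.0032,"dy":0.04,"dz":0,"wx":0,"wy":0,"wz":0,"hand":0.015},{"dx":-0.0032,"dy":0.04,"dz":0,"wx":0,"wy":0,"wz":0,"hand":0.015},{"dx":-0.0032,"dy":0.04,"dz":0,"wx":0,"wy":0,"wz":0,"hand":0.015}]' 60
python3 - <<'E'
from h import *
c,T=cam_T("wrist");p,d=read_camera("wrist");cv2.imwrite("pics/w10c.png",cv2.resize(p[150:350,170:430],None,fx=3,fy=3,interpolation=cv2.INTER_CUBIC));np.savez("w10.npz",T=T,d=d)
s=monitor.sense();print(s["position"],s["ft_force"],s["opening"])
E
```

```text
clock: 10.55
position: [0.5849, 0.2324, 0.0793]
eef_rot: [0.022, 0.708, 0.021, -0.705]
ft_force: [5.3, -1.4, -5.6]
opening: 0.0215
[0.5849 0.2324 0.0793] [ 4.996  -1.8135 -5.8693] 0.02183166589716074
```

View pics/w10c.png

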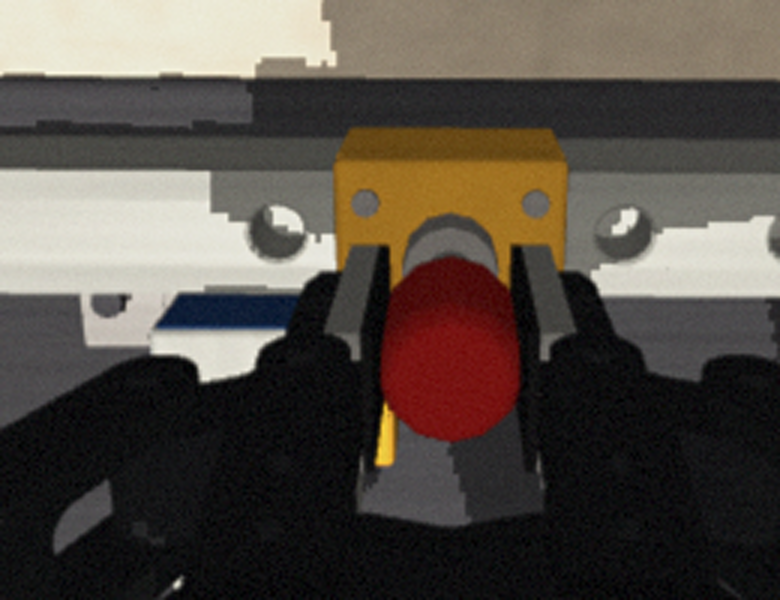

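The saddle (335–566, centre 450) is midway between the two visible holes (277 and 624), so the pin is over the target hole. Letting the pin down.

```bash
python3 -m pendant '[{"dx":0.001,"dy":0.0003,"dz":-0.002,"wx":0,"wy":0,"wz":0,"hand":0.015},{"dx":0.001,"dy":0.0003,"dz":-0.005,"wx":0,"wy":0,"wz":0,"hand":0.015},{"dx":0.001,"dy":0.0003,"dz":-0.008,"wx":0,"wy":0,"wz":0,"hand":0.015},{"dx":0.001,"dy":0.0003,"dz":-0.011,"wx":0,"wy":0,"wz":0,"hand":0.015},{"dx":0.001,"dy":0.0003,"dz":-0.0135,"wx":0,"wy":0,"wz":0,"hand":0.015},{"dx":0.001,"dy":0.0003,"dz":-0.015,"wx":0,"wy":0,"wz":0,"hand":0.015},{"dx":0.001,"dy":0.0003,"dz":-0.0155,"wx":0,"wy":0,"wz":0,"hand":0.015},{"dx":0.001,"dy":0.0003,"dz":-0.0155,"wx":0,"wy":0,"wz":0,"hand":0.015},{"dx":0.001,"dy":0.0003,"dz":-0.0155,"wx":0,"wy":0,"wz":0,"hand":0.015}]' 60
python3 - <<'E'
from h import *
p,d=read_camera("scene");cv2.imwrite("pics/s11c.png",cv2.resize(p[130:230,250:380],None,fx=5,fy=5,interpolation=cv2.INTER_CUBIC))
c,T=cam_T("wrist");p,d=read_camera("wrist");cv2.imwrite("pics/w11c.png",cv2.resize(p[170:370,170:430],None,fx=3,fy=3,interpolation=cv2.INTER_CUBIC));np.savez("w11.npz",T=T,d=d);cv2.imwrite("pics/w11.png",p)
s=monitor.sense();print(s["position"],s["ft_force"],s["opening"],s["torque"])
E
```

```text
clock: 11.35
position: [0.5853, 0.2324, 0.0653]
eef_rot: [0.023, 0.708, 0.021, -0.705]
ft_force: [-5.2, -3.5, 3.3]
opening: 0.0218
[0.5853 0.2324 0.0653] [-4.608  -3.768   2.3476] 0.021572031838726656 [-0.5853  0.7695 -0.0115]
```

View pics/s11c.png

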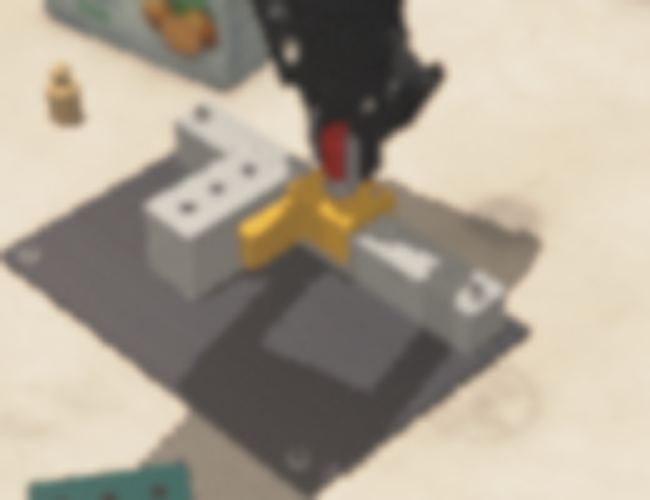

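View pics/w11c.png

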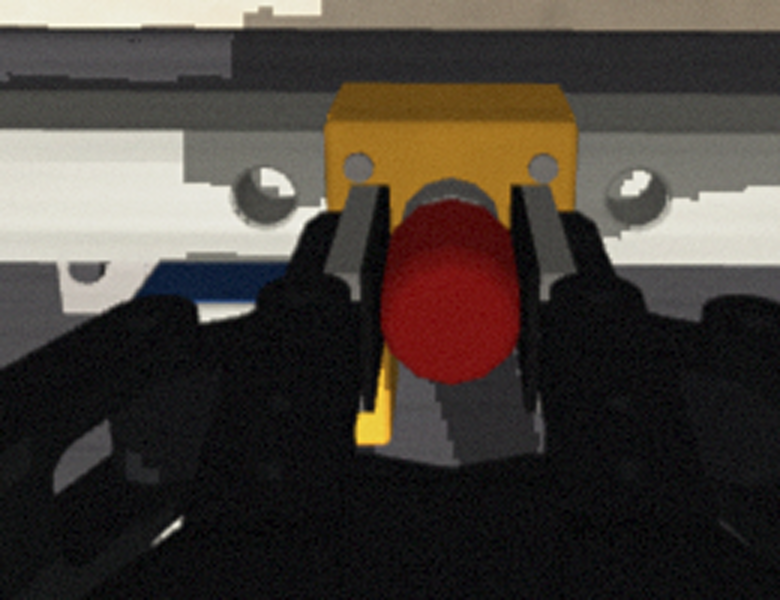

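Run:
```python
from h import *
z=np.load("w11.npz");c=calibration("wrist");T=z["T"];P=pts(c,T,z["d"]);o=np.array([.5221,.2377]);y=np.radians(3.45);A=np.array([[np.cos(y),-np.sin(y)],[np.sin(y),np.cos(y)]])
print("knob top",P[262:290,310:332,2].mean(), P[262:290,310:332].reshape(-1,3).mean(0),"saddle",np.median(P[212:222,300:340,2]),"bar",np.median(P[230:250,190:230,2]))
for u,v in [(258,235),(383,235)]: print("holes",A.T@(onplane(c,T,u,v,.04)[:2]-o))
print("saddle y",[A.T@(onplane(c,T,u,213,.0525)[:2]-o) for u in (278.5,362.5)])
p,d=read_camera("top");Q=pts(*[*cam_T("top")],d)
cv2.imwrite("pics/t11c.png",cv2.resize(p[100:240,210:350],None,fx=4,fy=4,interpolation=cv2.INTER_CUBIC))
p=cv2.imread("pics/w11.png");cv2.imwrite("pics/w11d.png",cv2.resize(p[220:320,160:330],None,fx=4,fy=4,interpolation=cv2.INTER_CUBIC))
```

```text
knob top 0.09210304383815404 [0.585  0.2329 0.0921] saddle 0.051779568862115086 bar 0.03933911106415895
holes [0.0613 0.031 ]
holes [ 0.0614 -0.0488]
saddle y [array([0.08  , 0.0156]), array([ 0.0801, -0.033 ])]
```

View pics/t11c.png

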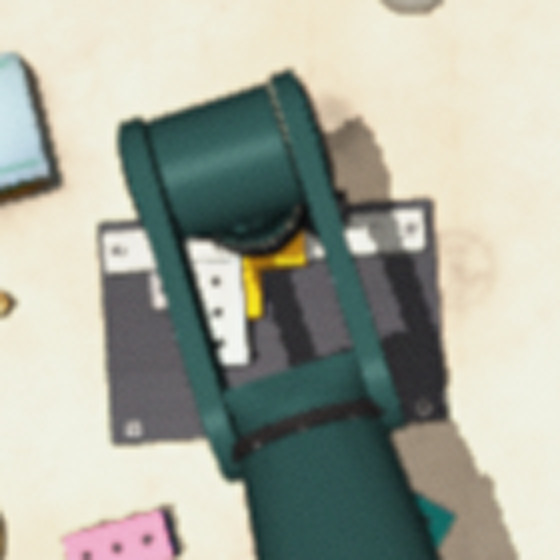

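View pics/w11d.png

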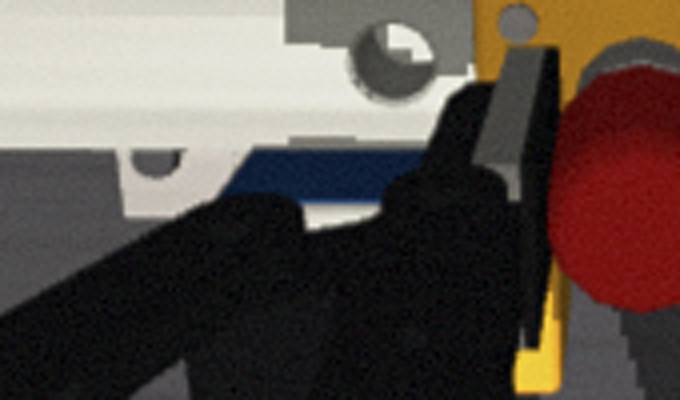

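The pin looks home: the knob top reads 0.092, the same as at the start. The jaw is centred between the holes, and the block's three holes are unmoved and in line with the fixture. One small corrective row to relax the sideways load and press gently down.

```bash
python3 -m pendant '[{"dx":-0.0003,"dy":-0.0002,"dz":-0.001,"wx":0,"wy":0,"wz":0,"hand":0.015},{"dx":-0.0003,"dy":-0.0002,"dz":-0.001,"wx":0,"wy":0,"wz":0,"hand":0.015},{"dx":-0.0003,"dy":-0.0002,"dz":-0.001,"wx":0,"wy":0,"wz":0,"hand":0.015},{"dx":-0.0003,"dy":-0.0002,"dz":-0.001,"wx":0,"wy":0,"wz":0,"hand":0.015},{"dx":-0.0003,"dy":-0.0002,"dz":-0.001,"wx":0,"wy":0,"wz":0,"hand":0.015},{"dx":-0.0003,"dy":-0.0002,"dz":-0.001,"wx":0,"wy":0,"wz":0,"hand":0.015}]' 60
python3 - <<'E'
from h import *
c,T=cam_T("wrist");p,d=read_camera("wrist");P=pts(c,T,d)
print("knob top",P[262:290,310:332].reshape(-1,3).mean(0),"saddle",np.median(P[212:222,300:340,2]))
z=np.load("w7.npz");P=pts(c,z["T"],z["d"]);print("home ref knob",P[205:220,315:332].reshape(-1,3).mean(0),"saddle",np.median(P[178:186,300:345,2]))
s=monitor.sense();print(s["position"],s["ft_force"],s["opening"])
E
```

```text
clock: 12.0
position: [0.5852, 0.2324, 0.0653]
eef_rot: [0.022, 0.708, 0.021, -0.705]
ft_force: [-4.1, -2.2, 5.4]
opening: 0.0219
knob top [0.5849 0.2329 0.0919] saddle 0.05177142378521335
home ref knob [0.5869 0.1935 0.0918] saddle 0.051898077304883466
[0.5853 0.2324 0.0653] [-3.6054 -2.2746  5.9528] 0.021893993994874152
```

Run:
```python
from h import *
from cell import order
print(order.hand_in()); print(monitor.sense()["clock"])
```

```text
the job is handed in; nothing more can be done
None
the job is handed in; nothing more can be done
```

I turned the block onto its seat, moved the jaw one hole and let the pin down. The job was handed in at about 12 s with the robot still gripping the knob; `hand_in()` gave no verdict.

**What I did**
- I gripped the silver block, lifted it, turned it 96° clockwise and pressed its blue end against the bar (about 7 N). I nudged it towards the stop and let go.
- I then pulled the knob up about 14 mm, slid the jaw one hole towards the block, and let the pin down.

**Last checks**
- **Pin:** the knob top is at 91.9 mm, against 91.8 mm when the pin was home at the start. The tool is pressing down with about 6 N, so the pin is home.
- **Jaw:** the knob moved about 39.5 mm, and the saddle is centred between the neighbouring holes.
- **Grip:** the fingers are still closed on the knob, opening 22 mm at the 60 N setting.
- **Block:** after release, the blue end measured about 45 mm in x, on the bar. Its centre was at y≈36.5–37 mm, so its side is about 3 mm from the stop. Its row of holes was still in line with the fixture after the jaw slid.
- **Bystanders:** I did not touch any of them, though I made no separate check of their positions at the end.

**What disagreed**
- The top camera's positions were about 5 mm off from the wrist camera's; I used the wrist camera's.
- The nudge towards the stop moved the block only about 0.4 mm before 6 N built up. I can't say it touches the stop.
- A sideways load of about 4 N remained on the held knob.

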